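# Move the round sample dish with the lifter

### The job

Pick up the lifter by its black handle, slide its blade under the large round dish and carry the dish on it to the empty rest. Set it down gently and level in the middle of that rest, draw the lifter out, and lay it flat on the bench clear of both dishes. Do not touch the round dish with the gripper, and leave the square dish where it is.

Things in the scene. Friction and masses are not known exactly. Their poses are not given: they have to be found in the camera images.
- lifter: Loose spatula, 0.22 kg, level on blade and foot (mm). Origin: blade underside, mid-width, to go under the dish's centre; x to the front edge, z up. Steel blade 56 wide, 2.5 thick, x -72 to +45; neck 30 wide rises at x -75. Black bar handle, x -83 to -218, 18 wide (y), z 34 to 56; grip at x -115, z 45, firmly (40 N). Foot at x -212, 44 wide, down to z 0.
- round_dish: Loose large round aluminium dish, 120 mm across the rim, 116 at its flat base, 14 tall, about 0.12 kg. Origin: centre of its underside. It starts centred on the rails of a rest just like the empty one, underside 34 mm above the bench, its x axis along that rest's channel, away from the robot.
- empty_rest: Fixed steel rest with no dish on it. Origin: underside centre; x along its channel, away from the robot. Base 100 mm (x) by 108 (y), 4 thick; two rails along x, 100 long, 16 wide, tops 34 mm above the bench. Channel between them 76 wide, from z 4 to 34 mm, open at both ends and above: the blade passes along it under a dish lying on the rails.
- square_dish: Loose square aluminium dish, 112 by 112 mm, 14 tall, on a third rest of the same kind. Origin: centre of its underside, 34 mm above the bench. Leave it alone.
Things that resemble listed ones, but are neither listed nor needed, are in the scene too. What is shaped like the round_dish but orange or turquoise is not meant.

How it is judged:
On the way:
1. the round dish is carried on the lifter, at least 20 mm above the rails, level within 12 degrees (height (world z) of round_dish above 0.054 m and contact force between lifter and round_dish above 0.2 N and angle between round_dish's own z axis and vertical below 0.21 rad), for 0.2 s.
At the end, for the whole second after the job is handed in: Round dish on the empty rest's rails: centre within 20 mm of the rest's, underside at 30 to 38 mm, level to 5 degrees, still. Lifter flat on the bench (underside below 8 mm, level to 5.7 degrees), still, not touching the dish, its origin over 105 mm from the empty rest's and square dish's centres (horizontal distance between round_dish and empty_rest below 0.02 m and height (world z) of round_dish between 0.03 and 0.038 m and angle between round_dish's own z axis and vertical below 0.09 rad and linear speed of each of round_dish, lifter below 0.02 m/s and contact force between lifter and round_dish below 0.05 N and height (world z) of lifter between -0.004 and 0.008 m and angle between lifter's own z axis and vertical below 0.1 rad and horizontal distance between lifter and empty_rest above 0.105 m and horizontal distance between lifter and square_dish above 0.105 m).
It fails at once if the gripper or arm touches the round dish (contact force between any of the fingers, the arm and round_dish above 0.5 N).
It fails at once if the square dish is moved by more than 15 mm (distance of square_dish from where it was at the start of the episode above 0.015 m).
It fails at once if the round dish is dropped onto the rest (faster than 0.4 m/s within 50 mm of the rest's centre, seen from above, and below 100 mm) (horizontal distance between round_dish and empty_rest below 0.05 m and height (world z) of round_dish below 0.1 m and linear speed of round_dish above 0.4 m/s).
It fails at once if the round dish tips by more than 35 degrees (angle between round_dish's own z axis and vertical above 0.61 rad).
It also fails if it takes over 67 s, if anything falls off the work surface, if the arm or the gripper's body presses on something with over 40 N, if the wrist force passes 120 N, or if a joint passes its speed limit or range.

### The arm

A 6-joint arm with a two-finger parallel gripper is mounted at the origin on the work surface. World frame = base frame: x ahead of the robot, y to its left, z up, the work surface at z = 0. Lengths are in m, angles in rad, forces in N, time in s.
With the tool pointing down it reaches from about 0.275 to 0.825 m from the base axis. Payload 4.9 kg.
Tool frame: the origin (TCP) lies midway between the tips of the shut fingers; the grasp point (between the pads) lies 19 mm behind it (grip_point_offset is the distance from the TCP to the grasp point, in m); z points along the fingers, y is the line along which they close (so a half turn about z gives the same grasp; the last joint's range is limited). The gripper opens to 85 mm and grips with 20 to 120 N. Pads are 22 mm wide; open, the fingers measure 114 mm over their backs; the gripper's body (76 mm by 85 mm) begins 54 mm behind the grasp point. The pads swing forward as they close: fully open they stand 13 mm farther back than shut.
Start: joints at [-1.39, 0.326, -0.193, 1.052, 0, 1.437], TCP at [0.17, -0.523, 0.231] pointing down, gripper open.
Joint ranges: [-2.65, 2.65], [-0.97, 1.79], [-1.3, 1.35], [-1.93, 2.1], [-1.47, 1.37], [-3.14, 3.14]. Speed limits (rad/s): [2.57, 2.57, 3.14, 3.14, 3.14, 3.14].

### API

Orientations are given as a rotation vector (axis times angle).
In Python, from cell import * gives the robot as it stands. Calls block until the motion is done:
- movep(position, orientation): joint-space move of the TCP to a pose.
- move_l(position, velocity=0.15, rot=None, until_force=None): straight line of the TCP; rot=None keeps the orientation; velocity is the mean speed in m/s. With until_force (N) it stops when the force on the tool has changed by that much, and returns True; else False.
- set_joints(angles): joint-space move.
- let_go() and grab(newtons=None): open the fingers fully, or close them until they stop; newtons is the grip in N (None keeps the last).
- sleep(seconds).
- ik(position, orientation): joint angles nearest the present ones, or None.
- get_state(): the state.
- grab_frame(name): name is "scene" or "side" or "wrist"; returns a dict with "img" (400x640x3 uint8, red, green, blue), "fx", "fy", "cx", "cy" (pixels), "cam_to_world" (4x4, takes a point from camera to world coordinates); the wrist camera has in their place "T_tool_cam" (4x4, takes a point from camera to tool coordinates, whose origin is the TCP and whose axes are the flange's). Camera axes: x right, y down, z forward; pixel columns grow to the right and rows downward; lengths in m; the calibration is good to about 2 mm. A picture is of the moment at which its call begins: read the wrist's pose just before it. There is no depth.
A pose or a line that the arm cannot do raises MotionError and nothing moves.
- sign_off(): hands the job in; it is judged then, once.
Trained networks look in the newest picture that a camera, given by its name, has taken for a name from the list of things; names that differ only in an ending like _2 or _b are one class to them, and where a whole thing is asked for, a point or a joint stands for the part that bears it (a point fixed in the world has none). Each returns a list of dicts, best first, with "score" (0 to 1); they miss things now and then, are a little off and sometimes report something else, mostly with a low value. They report only what shows in the picture. A call takes as long as a camera call. They do not tell look-alikes from the thing itself.
- spot_in(camera, name): "centre" ([column, row] in pixels, amid what is visible of it).
- silhouettes(camera, name): "mask" (400x640 bool, what is visible of it) and "centre" ([column, row] in pixels, amid what is visible of it).
- tip_of(camera, name): "centre" ([column, row] in pixels: a listed point, or the origin of a listed thing).
The state is a dict: "clock": time; "q": joint angles; "joint_velocities": joint speeds; "tau": joint torques, N m; "position": TCP position; "eef_rot": TCP orientation; "contact_force": force on the tool from outside, world axes, zero at the start; "wrist_torque": the same for the moment, N m; "finger_gap": opening from 0.0 (shut) to 1.0 (fully open); "grasp_force": force on a finger pad.
Only numpy, scipy, OpenCV 4.12 (cv2) and the standard library are available. Lean on these libraries where they do the work, as an engineer would, in place of code of your own. Each camera call takes 0.05 s, during which the arm holds its last target. There are 200 camera calls.

## Working session

There is one attempt and no reset: what is moved stays moved. The work goes in short steps, each a Python script; the robot and the scene stay as the last script left them, time stands still between calls to the robot, and variables do not carry over. Pictures are saved under pics/ and viewed, at most 10 in all, crops included, and the job is handed in when it is done.

```bash
mkdir -p pics; ls; python3 - <<'E'
from cell import *
import cv2,numpy as np
for c in ["scene","side"]:
    f=grab_frame(c); cv2.imwrite(f"pics/{c}0.png",f["img"][:,:,::-1])
    print(c,f["fx"],f["cx"],f["cy"],np.round(f["cam_to_world"],3).tolist())
    for n in ["lifter","round_dish","empty_rest","square_dish"]:
        print(n,[(np.round(d["centre"]).tolist(),round(d["score"],2)) for d in spot_in(c,n)],[(np.round(d["centre"],1).tolist(),round(d["score"],2)) for d in tip_of(c,n)])
print(get_state()["clock"],get_state()["eef_rot"])
E
```

```text
pics
scene 513.0348177719096 317.72430131198115 208.82563807299488 [[-0.183, 0.693, -0.697, 1.382], [0.983, 0.128, -0.131, 0.178], [-0.002, -0.709, -0.705, 1.012], [0.0, 0.0, 0.0, 1.0]]
lifter [([212.0, 215.0], 0.83)] [([200.9, 229.3], 0.67)]
round_dish [([455.0, 180.0], 0.91), ([424.0, 278.0], 0.73), ([279.0, 215.0], 0.69)] [([279.2, 217.2], 0.89), ([456.4, 180.7], 0.76), ([425.2, 280.6], 0.74)]
empty_rest [([337.0, 298.0], 0.9)] [([335.6, 299.7], 0.9)]
square_dish [([261.0, 276.0], 0.72)] [([263.5, 277.0], 0.64)]
side 413.12078192342375 314.2836751260004 199.10128740535094 [[-0.849, -0.282, 0.447, -0.004], [-0.527, 0.41, -0.744, 0.759], [0.026, -0.868, -0.497, 0.535], [0.0, 0.0, 0.0, 1.0]]
lifter [([376.0, 161.0], 0.97)] [([351.0, 158.3], 0.79)]
round_dish [([332.0, 359.0], 0.94), ([338.0, 190.0], 0.9), ([177.0, 232.0], 0.82)] [([332.6, 364.3], 0.9), ([177.7, 236.1], 0.69), ([340.6, 189.4], 0.63)]
empty_rest [([227.0, 195.0], 0.67)] [([223.3, 199.2], 0.72)]
square_dish [([270.0, 161.0], 0.88)] [([266.8, 165.1], 0.93)]
0.9 [-3.10272390e+00 -4.92485672e-01  1.91582673e-05]
```

View pics/scene0.png

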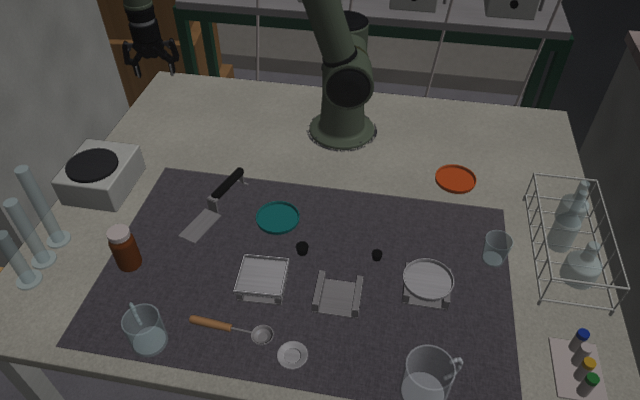

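View pics/side0.png

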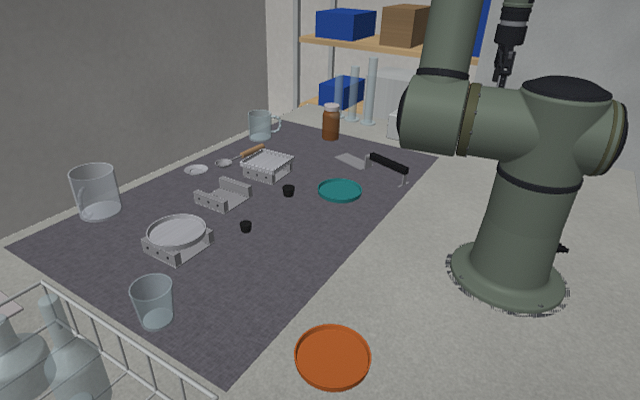

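The things that could be taken for the round dish are the orange dish (455,180), the turquoise dish (278,217), the aluminium dish on a rest (428,280), and the small saucer (292,355). I choose the aluminium dish at (428,280). The lifter is at (212,208) with its handle toward the robot. The empty rest is at (338,295) and the square dish at (262,275). Two small black knobs stand at (302,248) and (377,255), near the paths into the channels.

```bash
cat > h.py <<'E'
from cell import *
import cv2, numpy as np
from scipy.optimize import minimize
from scipy.spatial.transform import Rotation as Ro
def cam(f):
    if "cam_to_world" in f: return np.array(f["cam_to_world"])
    T=np.eye(4); T[:3,:3]=Ro.from_rotvec(f["st"]["eef_rot"]).as_matrix(); T[:3,3]=f["st"]["position"]
    return T@np.array(f["T_tool_cam"])
def snap(c):
    st=get_state(); f=grab_frame(c); f["st"]=st; f["T"]=cam(f); return f
def proj(f,P):
    p=(np.atleast_2d(P)-f["T"][:3,3])@f["T"][:3,:3]
    return np.c_[f["fx"]*p[:,0]/p[:,2]+f["cx"], f["fy"]*p[:,1]/p[:,2]+f["cy"]]
def ray(f,uv):
    d=f["T"][:3,:3]@np.array([(uv[0]-f["cx"])/f["fx"],(uv[1]-f["cy"])/f["fy"],1]); return f["T"][:3,3],d/np.linalg.norm(d)
def onplane(f,uv,z):
    o,d=ray(f,uv); return o+d*(z-o[2])/d[2]
def tri(obs):
    A=np.zeros((3,3));b=np.zeros(3)
    for f,uv in obs:
        o,d=ray(f,uv);M=np.eye(3)-np.outer(d,d);A+=M;b+=M@o
    return np.linalg.solve(A,b)
def box(x0,x1,y0,y1,z0,z1): return np.array([[x,y,z] for x in(x0,x1) for y in(y0,y1) for z in(z0,z1)])/1e3
LIFTER=[box(-72,45,-28,28,0,2.5),box(-83,-72,-15,15,0,56),box(-218,-83,-9,9,34,56),box(-214,-210,-22,22,0,34)]
REST=[box(-50,50,-54,54,0,4),box(-50,50,-54,-38,0,34),box(-50,50,38,54,0,34)]
def place(P,p,z=0):
    c,s=np.cos(p[2]),np.sin(p[2]); return P@np.array([[c,s,0],[-s,c,0],[0,0,1]])+[p[0],p[1],z]
def render(f,M,p):
    m=np.zeros((400,640),np.uint8)
    for b in M: cv2.fillConvexPoly(m,cv2.convexHull((proj(f,place(b,p))*16).astype(np.int32)),1,shift=4)
    return m>0
def fit(views,M,p0):
    def cost(p):
        return -sum((lambda r:(r&m).sum()/(r|m).sum())(render(f,M,p)) for f,m in views)/len(views)
    best=None
    for dy in np.radians([-20,-8,8,20]):
        s=np.array([p0]*4)+[[0,0,dy],[.02,0,dy],[0,.02,dy],[0,0,dy+.2]]
        r=minimize(cost,p0,method="Nelder-Mead",options=dict(initial_simplex=s,xatol=1e-4,fatol=1e-4))
        if best is None or r.fun<best.fun: best=r
    return best.x,best.fun
def rot(yaw):  # tool down, tool x along yaw
    c,s=np.cos(yaw),np.sin(yaw); return Ro.from_matrix(np.array([[c,s,0],[s,-c,0],[0,0,-1]])).as_rotvec()
E
python3 - <<'E'
from h import *
S=snap("scene");D=snap("side")
pick=lambda L,uv:min(L,key=lambda d:np.hypot(*(np.array(d["centre"])-uv)))
o={}
for n,a,b in [("lifter",(201,229),(351,158)),("round_dish",(425,280),(178,236)),("empty_rest",(336,300),(223,199)),("square_dish",(263,277),(267,165))]:
    o[n]=tri([(S,pick(tip_of("scene",n),a)["centre"]),(D,pick(tip_of("side",n),b)["centre"])]); print(n,o[n].round(4))
for n,M,a,b,y in [("lifter",LIFTER,(212,208),(376,161),-.5),("empty_rest",REST,(336,298),(227,195),0)]:
    V=[(S,pick(silhouettes("scene",n),a)["mask"]),(D,pick(silhouettes("side",n),b)["mask"])]
    for v in V: print(n,fit([v],M,[*o[n][:2],y]))
    print(n,fit(V,M,[*o[n][:2],y]))
for uv in [(302,252),(377,259)]: print("knob",onplane(S,uv,0.0).round(3))
for uv in [(288,195),(246,231)]: print("knob side",onplane(D,uv,0.0).round(3))
f=snap("wrist"); print(np.round(f["T_tool_cam"],3).tolist(),f["fx"],get_state()["clock"])
E
```

```text
lifter [ 0.5106 -0.3099  0.0008]
round_dish [0.6065 0.2904 0.037 ]
empty_rest [0.6682 0.0896 0.0014]
square_dish [ 0.6682 -0.0933  0.0286]
lifter (array([ 0.5112189 , -0.31760393, -0.30168981]), np.float64(-0.8248384781048098))
lifter (array([ 0.5174456 , -0.31747252, -0.3325157 ]), np.float64(-0.8200589970501475))
lifter (array([ 0.51503988, -0.31687295, -0.31251468]), np.float64(-0.804642166344294))
empty_rest (array([0.66627247, 0.09050365, 0.04203263]), np.float64(-0.9312936124530328))
empty_rest (array([0.66825138, 0.09164525, 0.04552082]), np.float64(-0.939521800281294))
empty_rest (array([0.66840114, 0.09173003, 0.01406554]), np.float64(-0.9319656581928772))
knob [ 0.544 -0.021  0.   ]
knob [0.532 0.171 0.   ]
knob side [ 0.546 -0.021  0.   ]
knob side [0.529 0.171 0.   ]
[[0.001, -0.961, -0.278, 0.071], [1.0, 0.001, -0.001, -0.001], [0.001, -0.278, 0.961, -0.142], [0.0, 0.0, 0.0, 1.0]] 308.5484846700192 1.65
```

```bash
python3 - <<'E'
from h import *
pick=lambda L,uv:min(L,key=lambda d:np.hypot(*(np.array(d["centre"])-uv)))
def look(n,p,yaw,z=.25):
    movep([*p,z],rot(yaw)); f=snap("wrist"); cv2.imwrite(f"pics/w_{n}.png",f["img"][:,:,::-1]); return f
f=look("lifter",[.46,-.30],-.31)
c=proj(f,[[.515,-.317,0]])[0]; m=pick(silhouettes("wrist","lifter"),c)
print("lifter",fit([(f,m["mask"])],LIFTER,[.515,-.317,-.31]),[onplane(f,d["centre"],0).round(4) for d in tip_of("wrist","lifter")], get_state()["clock"])
f=look("dish",[.55,.27],0,.3)
print("q",np.round(get_state()["q"],2))
for n in["round_dish"]:
    for d in tip_of("wrist",n): print(n,np.round(d["centre"]),onplane(f,d["centre"],.034).round(4))
    for d in silhouettes("wrist",n):
        e=cv2.fitEllipse(max(cv2.findContours(d["mask"].astype(np.uint8),0,1)[0],key=len)); print(e,onplane(f,e[0],.048).round(4))
f["img"]=None; np.save("dishview.npy",f,allow_pickle=True)
f=look("rest",[.60,.09],0,.3)
c=proj(f,[[.668,.09,0]])[0]
m=pick(silhouettes("wrist","empty_rest"),c)
print("rest",fit([(f,m["mask"])],REST,[.668,.09,.03]),[onplane(f,d["centre"],0).round(4) for d in tip_of("wrist","empty_rest")], get_state()["clock"])
E
```

```text
lifter (array([ 0.51547877, -0.31472888, -0.30975359]), np.float64(-0.9081034729169644)) [array([ 0.5129, -0.3128,  0.    ])] 3.1667
q [ 0.34  0.42  0.11  1.27 -0.   -2.81]
round_dish [569. 229.] [ 0.4544 -0.0813  0.034 ]
round_dish [301. 118.] [0.6067 0.2968 0.034 ]
round_dish [265. 361.] [0.2228 0.3614 0.034 ]
((253.16336059570312, 343.2982482910156), (14.37252140045166, 44.12971878051758), 68.69766235351562) [0.2706 0.3753 0.048 ]
((573.5960083007812, 229.60040283203125), (70.6163330078125, 86.97164916992188), 64.61724853515625) [ 0.4594 -0.0754  0.048 ]
((299.97454833984375, 116.49378204345703), (94.92406463623047, 98.61141967773438), 165.7010955810547) [0.6093 0.2969 0.048 ]
rest (array([0.66841227, 0.09233923, 0.01010716]), np.float64(-0.9594335447706152)) [array([0.6685, 0.0962, 0.    ])] 8.8083
```

View pics/w_dish.png

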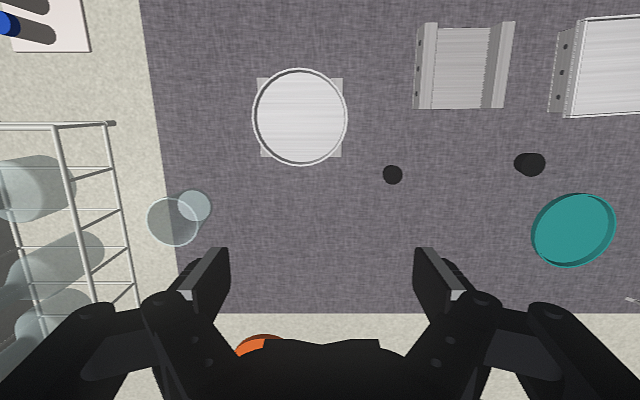

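View pics/w_lifter.png

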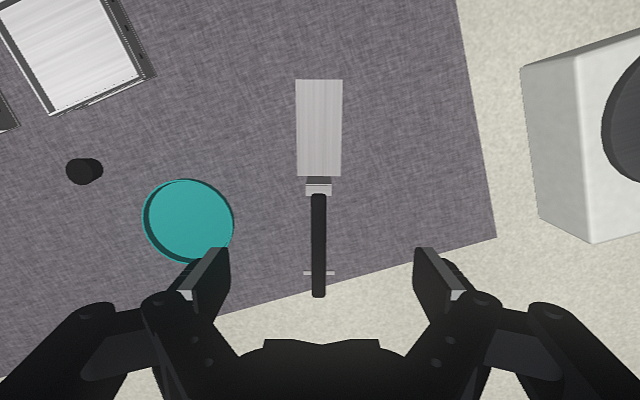

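The wrist view confirms the aluminium round dish at (300,117), with rest corners at about (257,79), (342,79), (261,157) and (341,157). So its channel runs along world x, and the knob at (392,174) is clear of it. In the lifter view, the blade is at (319,128) and the handle runs from (318,195) to (318,297), with room on both sides for the fingers.

```bash
cat >> h.py <<'E'
def lift_pose(x,y,z,yaw):  # TCP for a lifter origin pose
    return [x-.115*np.cos(yaw),y-.115*np.sin(yaw),z+.026]
E
python3 - <<'E'
from h import *
f=np.load("dishview.npy",allow_pickle=True).item()
for uv in [(257,79),(342,79),(261,157),(341,157)]: print(onplane(f,uv,.034).round(4))
L=(.5153,-.315); y=-.31; R=rot(y+np.pi)
for P,yy in [((.5153,-.315,.0),y),((.608,.293,.1),0),((.44,.293,.014),0),((.668,.092,.1),.01),((.47,.092,0),.01)]:
    q=ik(lift_pose(*P,yy),rot(yy+np.pi)); print(None if q is None else np.round(q,2))
movep(lift_pose(*L,.12,y),R); 
move_l(lift_pose(*L,0.0,y),.12,until_force=8)
print(np.round(get_state()["position"],4)); grab(45); s=get_state(); print(s["finger_gap"],s["grasp_force"],s["contact_force"])
move_l(lift_pose(*L,.1,y),.12)
s=get_state(); print(s["finger_gap"],s["grasp_force"],np.round(s["contact_force"],2),np.round(s["wrist_torque"],2),s["clock"])
f=snap("side"); cv2.imwrite("pics/held.png",cv2.resize(f["img"][60:260,250:570,::-1],None,fx=2,fy=2))
E
```

```text
[0.654  0.3502 0.034 ]
[0.654  0.2449 0.034 ]
[0.5569 0.3505 0.034 ]
[0.5569 0.2443 0.034 ]
[-0.75  0.47 -0.59  0.51  0.   -0.44]
[ 0.41  0.46 -0.28  0.83  0.    0.41]
[ 0.56  0.37 -0.72  0.48  0.    0.56]
[ 0.03  0.44 -0.32  0.82  0.    0.02]
[ 0.05  0.3  -0.91  0.37  0.    0.04]
[ 0.4062 -0.2803  0.0266]
0.20332088487889588 44.690061807632446 [-0.59929735  1.24728205  4.46581871]
0.2019467854843189 43.93025994300842 [ 0.28  0.29 -1.91] [0.09 0.09 0.01] 13.8417
```

View pics/held.png

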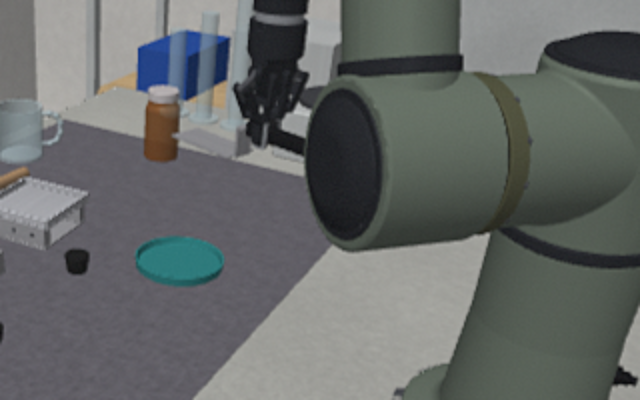

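The lifter is held in the gripper and looks roughly level, with the blade at about (215,140) and the handle at (280,140). Next I move to the start of the channel and check its in-hand pose.

```bash
python3 - <<'E'
from h import *
R=rot(np.pi)
movep(lift_pose(.44,.294,.1,0),R)
move_l(lift_pose(.44,.294,.015,0),.12)
pick=lambda L,uv:min(L,key=lambda d:np.hypot(*(np.array(d["centre"])-uv)))
blade=box(-72,45,-28,28,0,2.5)
for c in["scene","side","wrist"]:
    f=snap(c); P=[.44,.294,0]
    cv2.imwrite(f"pics/pre_{c}.png",f["img"][:,:,::-1])
    t=[(np.round(d["centre"]).tolist(),round(d["score"],2),onplane(f,d["centre"],.015).round(4)) for d in tip_of(c,"lifter")]
    print(c,t, "expected",proj(f,[[.44,.294,.015]]).round())
    if c=="wrist": print([onplane(f,d["centre"],.034).round(4) for d in tip_of(c,"round_dish")])
    img=f["img"].copy()
    for b in LIFTER:
        h=cv2.convexHull(proj(f,place(b,P,.015)).astype(np.int32)); cv2.polylines(img,[h],True,(255,0,0),1)
    if c!="scene":cv2.imwrite(f"pics/pre_{c}.png",img[:,:,::-1])
    else: cv2.imwrite("pics/pre_scene.png",cv2.resize(img[150:330,330:530,::-1],None,fx=3,fy=3))
print(get_state()["clock"])
E
```

```text
scene [([429.0, 238.0], 0.91, array([0.4484, 0.2966, 0.015 ]))] expected [[428. 235.]]
side [] expected [[240. 269.]]
wrist [] expected [[319. 386.]]
[]
17.1833
```

View pics/pre_scene.png

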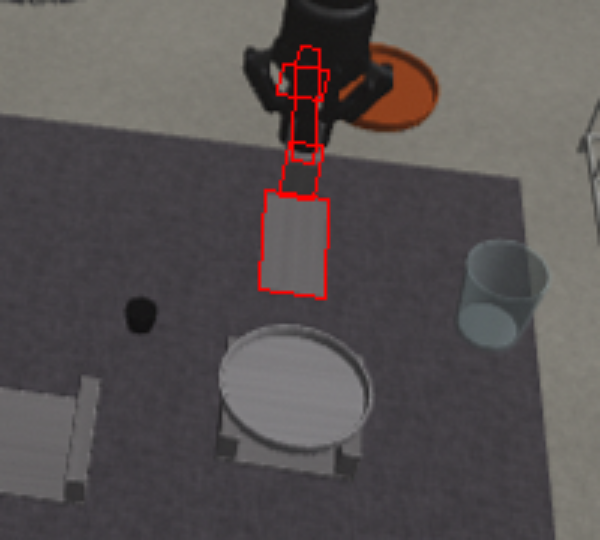

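View pics/pre_side.png

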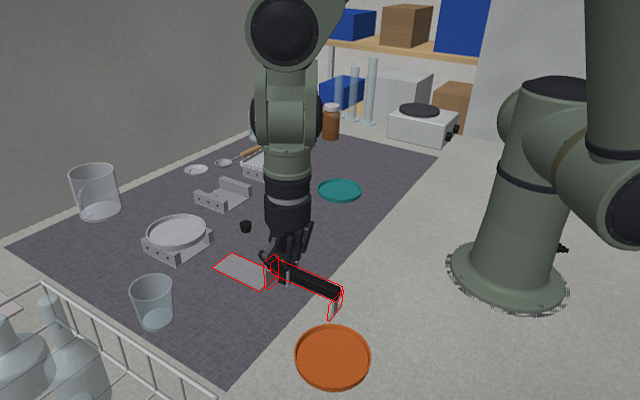

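The predicted lifter outline matches the picture in both views, with the blade at (238,270) in the side view and lined up with the channel. I'll insert and lift.

```bash
python3 - <<'E'
from h import *
hit=move_l(lift_pose(.607,.294,.015,0),.08,until_force=6)
s=get_state(); print("hit",hit,np.round(s["position"],4),np.round(s["contact_force"],2))
if not hit:
    move_l(lift_pose(.607,.294,.040,0),.03)
    s=get_state(); print(np.round(s["contact_force"],2))
    move_l(lift_pose(.607,.294,.10,0),.06); sleep(.2)
s=get_state(); print(np.round(s["contact_force"],2),s["clock"])
pick=lambda L,uv:min(L,key=lambda d:np.hypot(*(np.array(d["centre"])-uv)))
O=[]
for c in["scene","side"]:
    f=snap(c); e=proj(f,[[.607,.294,.1025]])[0]; d=pick(tip_of(c,"round_dish"),e); O.append((f,d["centre"])); print(c,e,d["centre"],d["score"])
    if c=="side": cv2.imwrite("pics/lifted.png",cv2.resize(f["img"][120:320,60:380,::-1],None,fx=2,fy=2))
print(tri(O))
E
```

```text
hit False [0.4916 0.294  0.041 ] [-0.03  0.39 -2.28]
[ 0.45  1.78 -3.35]
[-0.04  1.11 -3.47] 21.7583
scene [431.0877327 262.8748351] [432.8, 261.3] 0.76
side [173.26323854 205.20078378] [174.1, 205.6] 0.57
[0.60233354 0.29678766 0.10402188]
```

View pics/lifted.png

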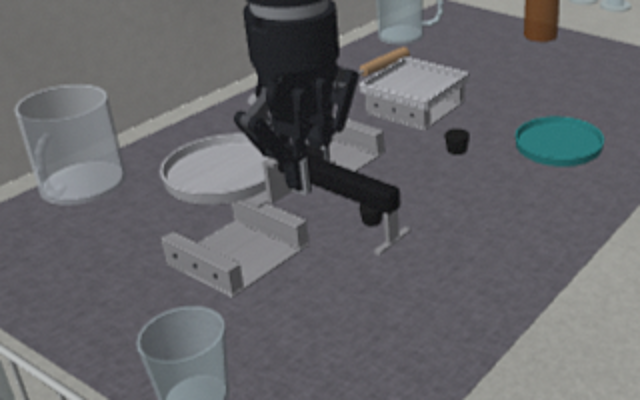

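The dish rides level on the blade at (215,168), above its rest, and the gripper is clear of it. Carrying it over and setting it down.

```bash
python3 - <<'E'
from h import *
Y=.02; R=rot(Y+np.pi); X=(.670,.091)
move_l(lift_pose(*X,.10,Y),.07,rot=R)
pick=lambda L,uv:min(L,key=lambda d:np.hypot(*(np.array(d["centre"])-uv)))
def meas(z):
    O=[]
    for c in["scene","side"]:
        f=snap(c); e=proj(f,[[*X,z]])[0]; d=pick(tip_of(c,"round_dish"),e); O.append((f,d["centre"])); print(c,e.round(),d["centre"],onplane(f,d["centre"],z).round(4))
    print(tri(O).round(4)); return O
O=meas(.1025)
move_l(lift_pose(*X,.040,Y),.05,rot=R)
O=meas(.0425)
f=O[0][0]; cv2.imwrite("pics/above.png",cv2.resize(f["img"][180:340,240:440,::-1],None,fx=3,fy=3))
s=get_state(); print(np.round(s["contact_force"],2),s["clock"])
E
```

```text
scene [339. 272.] [338.3, 270.7] [0.6676 0.0901 0.1025]
side [220. 163.] [219.1, 165.5] [0.6618 0.1032 0.1025]
[0.6679 0.0927 0.0991]
scene [338. 288.] [336.7, 285.3] [0.6637 0.0874 0.0425]
side [222. 185.] [220.4, 187.3] [0.6636 0.1041 0.0425]
[0.6672 0.0925 0.0404]
[ 0.13  0.33 -3.1 ] 26.925
```

View pics/above.png

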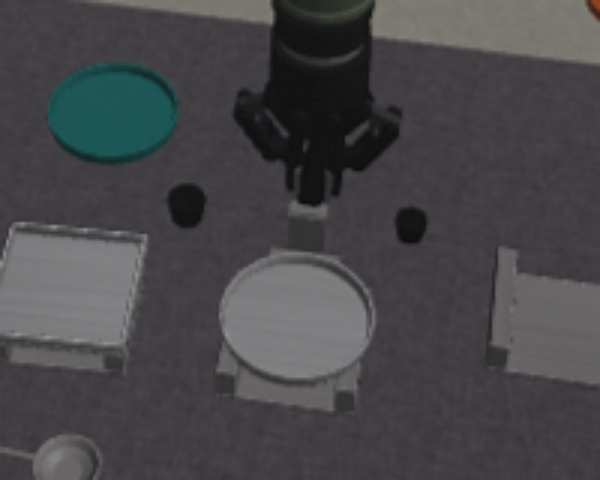

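The dish sits centred over the empty rest at (297,315), with the neck clear of the knobs. Now I lower it, withdraw and lay the lifter down.

```bash
python3 - <<'E'
from h import *
Y=.02; R=rot(Y+np.pi); X=np.array((.670,.091)); u=np.array((np.cos(Y),np.sin(Y)))
move_l(lift_pose(*X,.026,Y),.02); print(np.round(get_state()["contact_force"],2))
move_l(lift_pose(*X,.017,Y),.02); s=get_state(); print(np.round(s["contact_force"],2))
B=X-.2*u
print("hit",move_l(lift_pose(*B,.017,Y),.07,until_force=8))
print("down",move_l(lift_pose(*B,-.001,Y),.02,until_force=3),np.round(get_state()["position"],4))
let_go(); sleep(.3)
p=get_state()["position"]; move_l([p[0],p[1],.2],.1); sleep(.2)
pick=lambda L,uv:min(L,key=lambda d:np.hypot(*(np.array(d["centre"])-uv)))
for n,P in [("round_dish",[.668,.092,.034]),("lifter",[*B,0])]:
    O=[]
    for c in["scene","side"]:
        f=snap(c); t=tip_of(c,n)
        if t: O.append((f,pick(t,proj(f,[P])[0])["centre"])); print(n,c,onplane(f,O[-1][1],P[2]).round(4))
    if len(O)>1: print(tri(O).round(4))
f=snap("side"); cv2.imwrite("pics/end.png",cv2.resize(f["img"][100:300,100:420,::-1],None,fx=2.4,fy=2.4)); print(get_state()["clock"])
E
```

```text
[ 0.05 -0.07 -3.58]
[-0.54  0.74 -3.12]
hit False
down True [0.3548 0.0847 0.0262]
round_dish scene [0.6669 0.0829 0.034 ]
round_dish side [0.6637 0.0894 0.034 ]
[0.6668 0.0842 0.0319]
lifter scene [0.4729 0.1037 0.    ]
lifter side [0.473  0.0777 0.    ]
[0.4688 0.097  0.0052]
35.6833
```

View pics/end.png

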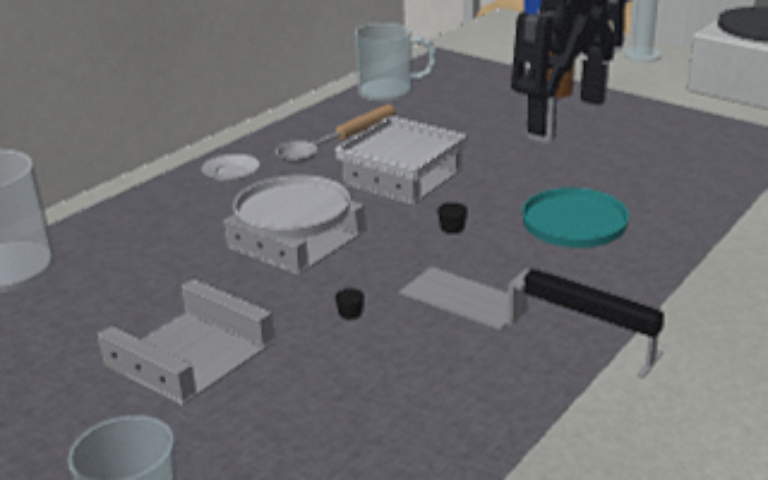

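The dish lies level on the empty rest at (292,205), the lifter lies flat on the bench at (460,297) clear of both dishes, and the square dish has not moved.

```bash
python3 -c "
from cell import *
print(sign_off())"
```

```text
the job is handed in; nothing more can be done
None
```

The job is handed in (no verdict was returned): the round dish is level on the empty rest, about 8 mm off centre by my last measurement (limit 20 mm). The lifter lies flat on the bench clear of both dishes, and the square dish was left where it was.

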